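Switch a pull-and-turn irrigation selector to the thin outlet

TASK

Switch the irrigation selector to its thin outlet: pull its knob straight up to unlock it, turn it until the pointer faces the thinner of the two upright hose tails, press it down fully home in the slot there, and let go. The slot may lie some way to either side of the tail, so feel for it: turn the knob to and fro under a light downward pressure until it drops in, and never lean on it hard while it rests on the sprung ring. Leave the two pots and the scoop where they are.

Things in the scene. Friction and masses are not known exactly. Their poses are not given: they have to be found in the camera images.
- selector: Selector valve fixed to the bench: grey box 150 (x) x 210 (y) mm, 50 mm high, on a flange 164 x 224 x 8 mm. Origin: centre of its underside, on the knob's vertical axis; z up, x along the parked pointer direction, away from the inlet stub (on the -x side, 44 mm long). A round collar of radius 34 mm stands 16 mm above the box's top, under the knob.
- knob_grip (a point): Point on the knob's axis, 94 mm above the bench with the knob home (moves with the knob; its x is the pointer direction). Knob: black disc of radius 32 mm and on it a bar 16 mm wide, 56 mm long (26 mm behind the axis to 30 mm ahead), 30 mm high (78 to 108 mm above the bench with the knob home). Grip the bar across its 16 mm from above.
- pointer_tip (a point): Tip of the pointer, a small nose at one end of the knob's bar, 42 mm from the axis, 83 mm above the bench with the knob home
- knob_pull (a joint): How far the knob is pulled up, m: 0 home, 0.016 fully out (end stop). It slides with about 3 N of friction and stays where it is left. With its lug resting on the ring it reads 0.008 or a little less.
- knob_turn (a joint): Angle of the pointer from the selector's x axis, rad, positive counter-clockwise from above; stops at +-1.5. Starts parked within 0.1 of 0. Turning friction 0.04 N m.
- ring_give (a joint): How far the sprung ring is pressed down by the knob's lug, m: 0 untouched, 0.007 at its end stop. It gives way above 4 N, then 4 N for every mm. Pressed beyond 0.005 (24 N) it counts as forced. When the lug falls into a slot the ring springs back up and the reading returns to 0.
- thin_tail: Upright brass hose tail 12 mm in diameter (18 mm foot), 24 mm high, on the selector's top at 88 mm from the knob's axis, 60 degrees to one side of the selector's x axis (left or right, it differs from run to run). Origin: centre of its underside. This is the outlet to select.
- thick_tail: Upright brass hose tail of the same make, 26 mm in diameter (32 mm foot), 24 mm high, mirror place on the other side. Origin: centre of its underside. Not to be selected.
- clay_pot: Bystander: small empty terracotta pot, 66 mm wide, 58 mm high, left of the selector. Origin: centre of its underside.
- black_pot: Bystander: small black plant pot, 70 mm wide, 66 mm high, right of the selector. Origin: centre of its underside.
- scoop: Bystander: white plastic scoop, 75 x 182 x 58 mm, right of the selector, nearer the robot. Origin: centre of its underside.
- ring_top (a point): On the knob's axis, level with the top of the hidden locking ring inside the box, 38 mm above the bench; axes as the selector's. The ring has a wide parking gap round the pointer's 0 direction and two slots, 11 mm wide at radius 42 mm, meant to be at +60 and -60 degrees (the tails), but the whole ring is set off by an unknown fixed angle of up to 0.26 rad either way.
- lug (a point): Underside of the knob's hidden lug, 9 mm wide, at radius 42 mm under the pointer: it has 2 mm of play in a slot (about 1.4 degrees either way). With the knob home it is 30 mm above the bench, 8 mm below the ring's top; pulled more than 8 mm it is clear of the ring and the knob turns freely.

How it is judged:
On the way, in this order (a step that is already met when the one before it is completed fails the run):
1. the knob is pulled up at least 10 mm, its lug clear of the locking ring (value of joint knob_pull above 0.01 m), for 0.1 s.
2. still up, the knob is turned so that the pointer faces the thin tail (within about 25 degrees) (horizontal distance between pointer_tip and thin_tail below 0.053 m and value of joint knob_pull above 0.004 m), for 0.1 s.
At the end, for the whole second after the job is handed in: The knob is home (pull under 2 mm) and still, with its pointer facing the thin tail (within about 25 degrees, tip within 53 mm of the tail's axis), which only the slot there allows (horizontal distance between pointer_tip and thin_tail below 0.053 m and value of joint knob_pull below 0.002 m and velocity of joint knob_turn between -0.05 and 0.05 rad/s); the robot touches nothing.
It fails at once if the locking ring is forced: pressed down more than 5 mm (24 N) by the knob (value of joint ring_give above 0.005 m).
It fails at once if a pot or the scoop is moved more than 25 mm (distance of any of clay_pot, black_pot, scoop from where it was at the start of the episode above 0.025 m).
It also fails if it takes over 64 s, if anything falls off the work surface, if the arm or the gripper's body presses on something with over 40 N, if the wrist force passes 120 N, or if a joint passes its speed limit or range.

ROBOT

A 7-joint arm with a two-finger parallel gripper is mounted at the origin on a cart in front of the work surface, level with it; the furniture and walls round the work are solid. World frame = base frame: x ahead of the robot, y to its left, z up, the work surface at z = 0. Lengths are in m, angles in rad, forces in N, time in s.
With the tool pointing down it reaches from about 0.4 to 0.85 m from the base axis. Payload 10.4 kg.
Tool frame: the origin (TCP) lies between the finger pads; the fingertips stand r.nose_length ahead of it and the grasp point (between the pads) lies 6 mm ahead of it (r.nose_length is the distance from the TCP to the fingertips, in m); z points along the fingers, x is the direction in which the jaws open and shut, and the axes are right-handed (so a half turn about z gives the same grasp; the last joint's range is limited). The gripper opens to 87 mm and grips with 3 to 60 N. Pads are 19 mm wide; open, the fingers measure 117 mm over their backs; the gripper's body (75 mm by 190 mm) begins 51 mm behind the grasp point.
Start: joints at [-1.161, 0.332, -0.065, 1.46, 0.022, 1.35, -0.088], TCP at [0.262, 0.567, 0.221] pointing down, gripper open.
Joint ranges: [-2.6, 2.6], [-0.5, 2.12], [-1.47, 1.34], [0.16, 2.42], [-1.27, 4.41], [0.06, 2.06], [-2.6, 2.6]. Speed limits (rad/s): [2.22, 2.22, 2.79, 2.79, 3.14, 3.14, 3.14].

INTERFACE

Orientations are given as a unit quaternion [x, y, z, w].
In Python, from bench import r gives the robot as it stands. The module is installed in compiled form; this text tells all that it offers.
- The arm moves only by the shell command python3 -m creep 'ROWS' [OPENING] [FORCE]. ROWS is JSON, a list of rows, each an object of numbers: "x", "y", "z": the shift along the world's x, y, z in m; "spin": the turn about the world's z in degrees. In form: [{"x": .., "y": .., "z": .., "spin": ..}, ...]. A call has 1 to 12 rows; each row is the pose to reach, as a shift and turn from the pose commanded when the call began; what a row does not reach only later rows make up. A row lasts 1/8 s, in which the tool goes at most 62.5 mm and 10.7 degrees, less where a joint would pass 70% of its speed; a pose out of reach is approached as far as the arm can. A call with a gripper value outside its range is refused whole. OPENING is the finger opening in m, from 0 to 0.087, set as the call begins (- or left out, the last holds). The fingers move at their own pace and stop on an object; FORCE is the grip in N (left out, the last holds). Time passes only in rows, so rows that repeat a pose let the fingers close. It gives the time, the measured TCP pose, the force and the opening at its end, in the units of the state.
- r.read_state(): the state, without advancing time (a new reading comes with each control period).
- r.camera(name): name is "side" or "top" or "wrist"; returns a dict with "pixels" (384x512x3 uint8, blue, green, red), "z_map" (384x512 float32, m along the optical axis (not along the pixel's ray), 0 where there is no reading), "K" (3x3 intrinsics, pixels), "R" (3x3) and "t" (3): a world point X has camera coordinates R X + t. Camera axes: x right, y down, z forward; pixel columns grow to the right and rows downward; lengths in m; the calibration is good to about 2 mm. A picture is of the moment at which its call begins.
- r.close_job(): hands the job in, once; it reports no verdict.
The state is a dict: "time": time; "joint_positions": joint angles; "joint_vel": joint speeds; "joint_torque": joint torques, N m; "ee_pos": TCP position; "eef_rot": TCP orientation; "ft_force": force on the tool from outside, world axes, zero at the start; "torque": the same for the moment, N m; "width": finger opening in m.
Only numpy, scipy, OpenCV 4.12 (cv2) and the standard library are available. Lean on these libraries where they do the work, as an engineer would, in place of code of your own. Each camera call takes 0.05 s, during which the arm holds its last target. There are 200 camera calls.

## Working session

There is one attempt and no reset: what is moved stays moved. The work goes in short steps, Python scripts to look and compute and a shell command to move; the robot and the scene stay as the last step left them, time stands still between calls to the robot, and variables do not carry over. Pictures are saved under pics/ and viewed, about 8 in all and at most 12, crops included, and the job is handed in when it is done.

```bash
mkdir -p pics
python3 - <<'E'
from bench import r
import cv2,numpy as np,pickle
s=r.read_state();print(s['time'],s['ee_pos'],s['eef_rot'],s['ft_force'],s['width'],r.nose_length)
for n in('top','side'):
    c=r.camera(n);cv2.imwrite(f'pics/{n}0.png',c['pixels']);pickle.dump(c,open(f'{n}0.pkl','wb'))
E
```

```text
0.0 [0.2619729  0.5670388  0.21977358] [ 8.42428599e-01  5.38807575e-01 -5.45254340e-04  3.93796600e-04] [ 0.06185239 -0.24608596  0.06832762] 0.08675420019332618 0.025
```

View pics/top0.png

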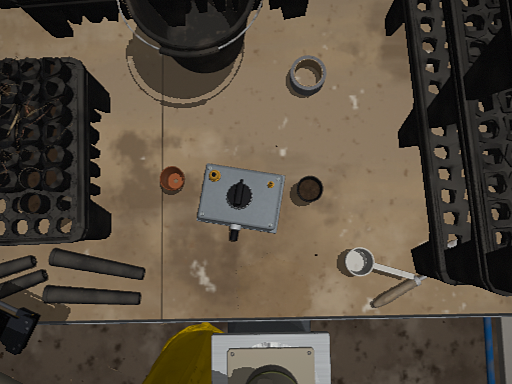

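View pics/side0.png

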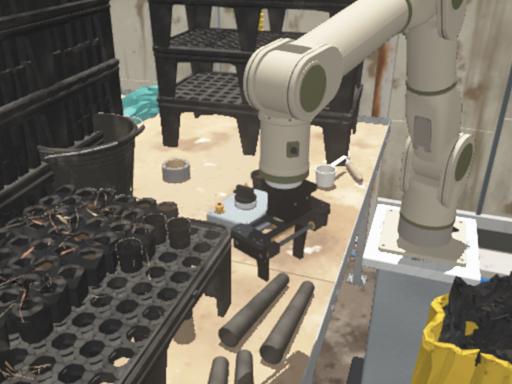

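The top view shows the selector at about (240,198) with its inlet at (234,233). The thick tail is at (215,176), on the left, and the thin tail at (271,184), on the right. The pots are at (172,179) and (311,188), and the scoop is at (358,262).

```bash
cat > h.py <<'E'
import numpy as np,cv2
def ray(c,u,v,z):
    d=c['R'].T@np.linalg.inv(c['K'])@np.array([u,v,1.]);o=-c['R'].T@c['t']
    return o+d*(z-o[2])/d[2]
def cloud(c):
    v,u=np.indices(c['z_map'].shape);p=np.stack([u,v,np.ones_like(u)],-1)@np.linalg.inv(c['K']).T*c['z_map'][...,None]
    return (p-c['t'])@c['R']
E
python3 - <<'E'
import pickle,cv2,numpy as np
from h import *
c=pickle.load(open('top0.pkl','rb'));P=cloud(c);im=c['pixels'].astype(int);hsv=cv2.cvtColor(c['pixels'],cv2.COLOR_BGR2HSV)
print('cam',-c['R'].T@c['t'])
sub=np.zeros(P.shape[:2],bool);sub[155:245,190:295]=1
m=sub&(abs(P[...,2]-.05)<.01)
rc=cv2.minAreaRect(np.argwhere(m)[:,::-1].astype(np.float32));print('box rect px',rc)
for q in cv2.boxPoints(rc):print(ray(c,*q,.05).round(4))
print('box centre',ray(c,*rc[0],.05))
k=sub&(P[...,2]>.1);pp=P[k];print('bar',k.sum(),pp.mean(0),pp[:,2].max(),np.median(pp[:,2]))
uv=np.argwhere(k)[:,::-1].astype(np.float32);print(cv2.minAreaRect(uv))
d=sub&(P[...,2]>.070);uv=np.argwhere(d)[:,::-1];print('disc px',uv.mean(0),ray(c,*uv.mean(0),.085))
ye=(sub&(hsv[...,0]>12)&(hsv[...,0]<32)&(hsv[...,1]>150)&(hsv[...,2]>90)).astype(np.uint8)
n,l,st,ce=cv2.connectedComponentsWithStats(ye)
for i in range(1,n):
    if st[i,4]>6:print('tail',st[i],ray(c,*ce[i],.065).round(4))
E
```

```text
cam [0.40221444 0.0097824  1.18543385]
box rect px ((238.76351928710938, 204.33108520507812), (78.13724517822266, 71.63880920410156), 8.972626686096191)
[0.4223 0.1955 0.05  ]
[0.6123 0.1643 0.05  ]
[ 0.5744 -0.0433  0.05  ]
[ 0.386  -0.0089  0.05  ]
box centre [0.49793438 0.07675087 0.05      ]
bar 163 [0.50455265 0.06320222 0.2671103 ] 1.1854338465267995 0.10898383770019437
((243.30152893066406, 197.59390258789062), (78.45801544189453, 101.37194061279297), 85.9958267211914)
disc px [237.89386401 192.11774461] [0.5268833  0.07646157 0.085     ]
tail [209 170  11  11  79] [0.5756 0.1394 0.065 ]
tail [268 182   6   6  21] [ 0.548  -0.0096  0.065 ]
```

```bash
python3 -m creep '[{"x":0.01,"y":-0.02,"z":0.04,"spin":0},{"x":0.03,"y":-0.06,"z":0.06,"spin":2},{"x":0.055,"y":-0.11,"z":0.06,"spin":5},{"x":0.08,"y":-0.16,"z":0.06,"spin":8},{"x":0.105,"y":-0.21,"z":0.06,"spin":11},{"x":0.13,"y":-0.26,"z":0.06,"spin":14},{"x":0.155,"y":-0.31,"z":0.06,"spin":14},{"x":0.18,"y":-0.36,"z":0.06,"spin":14},{"x":0.205,"y":-0.41,"z":0.06,"spin":14},{"x":0.23,"y":-0.455,"z":0.06,"spin":14},{"x":0.25,"y":-0.485,"z":0.06,"spin":14},{"x":0.256,"y":-0.494,"z":0.06,"spin":14}]' 0.06 20
python3 -m creep '[{"z":0},{"z":0},{"z":0}]'
python3 - <<'E'
from bench import r
import cv2,pickle
from h import *
s=r.read_state();print(s['time'],s['ee_pos'],s['eef_rot'],s['ft_force'],s['joint_positions'])
c=r.camera('wrist');cv2.imwrite('pics/w1.png',c['pixels']);pickle.dump(c,open('w1.pkl','wb'))
E
```

```text
time: 1.6
ee_pos: [0.5187, 0.0711, 0.2803]
eef_rot: [0.772, 0.636, -0.0, 0.0]
ft_force: [-0.5, 0.9, -0.2]
width: 0.0598
1.6 [0.51871974 0.07106253 0.28025602] [ 7.71606875e-01  6.36099586e-01 -3.66932124e-04  1.12892666e-04] [-0.46281985  0.87610764 -0.17566725] [-0.56907762  0.07197276  0.36749933  1.65135596 -0.0255726   1.42364519
  1.18018314]invalid input at $[0]: expected keys x, y, z, spin
```

View pics/w1.png

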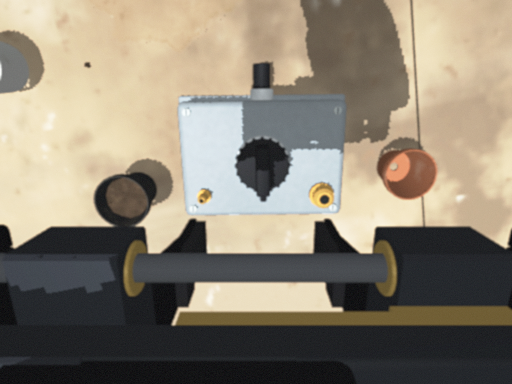

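The wrist view shows the knob at about (263,163), with the pointer nose at (263,199). The thin tail is at (205,196) and the thick tail at (322,195).

Run:
```python
import pickle
from h import *
c=pickle.load(open('w1.pkl','rb'));P=cloud(c);hsv=cv2.cvtColor(c['pixels'],cv2.COLOR_BGR2HSV)
sub=np.zeros(P.shape[:2],bool);sub[90:215,175:345]=1
b=sub&(P[...,2]>.1)&(P[...,2]<.12)&(c['z_map']>0);uv=np.argwhere(b)[:,::-1].astype(np.float32);rc=cv2.minAreaRect(uv)
print('bar',rc,[ray(c,*q,.108).round(4) for q in cv2.boxPoints(rc)],ray(c,*rc[0],.108))
d=sub&(hsv[...,2]<70)&(P[...,2]>.055);q=P[sub&(abs(P[...,2]-.075)<.008)&(hsv[...,2]<90)];
e=cv2.minEnclosingCircle(q[:,:2].astype(np.float32));print('disc',e)
ye=(sub&(hsv[...,0]>12)&(hsv[...,0]<32)&(hsv[...,1]>130)&(hsv[...,2]>90)&(P[...,2]>.07)).astype(np.uint8)
n,l,st,ce=cv2.connectedComponentsWithStats(ye)
T=[]
for i in range(1,n):
    if st[i,4]>15:
        p=ray(c,*ce[i],.074);T.append(p);print('tail',st[i],p.round(4),P[l==i].mean(0))
a,b2=T[0],T[-1];
if a[1]<b2[1]:a,b2=b2,a
v=(a-b2)[:2];L=np.hypot(*v);x=np.array([v[1],-v[0]])/L
print(L,'dir',np.degrees(np.arctan2(x[1],x[0])),'axis',(a+b2)[:2]/2-.044*x)
# pointer nose
m=sub&(abs(P[...,2]-.083)<.006);
```

```text
bar ((262.0, 171.5), (49.0, 14.0), 90.0) [array([0.4945, 0.0703, 0.108 ]), array([0.4973, 0.085 , 0.108 ]), array([0.5514, 0.075 , 0.108 ]), array([0.5484, 0.0596, 0.108 ])] [0.52232482 0.07256389 0.108     ]
disc ((0.5655604600906372, 0.06687590479850769), 0.07827623188495636)
tail [313 189  20  18 200] [0.5758 0.1388 0.074 ] [0.5756328  0.13868342 0.07466253]
tail [199 196   7   6  30] [ 0.5489 -0.0075  0.074 ] [ 0.54925101 -0.00785796  0.07260561]
0.14872697874951915 dir -10.432458596761021 axis [0.51906059 0.07358689]
```

```bash
python3 -m creep '[{"x":0.001,"y":0.002,"z":-0.03,"spin":0},{"x":0.001,"y":0.002,"z":-0.07,"spin":0},{"x":0.001,"y":0.002,"z":-0.11,"spin":0},{"x":0.001,"y":0.002,"z":-0.14,"spin":0},{"x":0.001,"y":0.002,"z":-0.16,"spin":0},{"x":0.001,"y":0.002,"z":-0.172,"spin":0},{"x":0.001,"y":0.002,"z":-0.172,"spin":0}]'
python3 -m creep '[{"x":0,"y":0,"z":0,"spin":0},{"x":0,"y":0,"z":0,"spin":0},{"x":0,"y":0,"z":0,"spin":0},{"x":0,"y":0,"z":0,"spin":0},{"x":0,"y":0,"z":0,"spin":0},{"x":0,"y":0,"z":0,"spin":0}]' 0 30
```

```text
time: 2.52
ee_pos: [0.5185, 0.0761, 0.1081]
eef_rot: [0.77, 0.638, -0.0, -0.0]
ft_force: [-0.8, -1.2, 0.5]
width: 0.0597
time: 3.28
ee_pos: [0.5191, 0.0754, 0.1086]
eef_rot: [0.771, 0.637, -0.0, -0.0]
ft_force: [-0.4, -0.7, -0.3]
width: 0.008
```

```bash
python3 -m creep '[{"x":0,"y":0,"z":0,"spin":0},{"x":0,"y":0,"z":0,"spin":0}]'
python3 - <<'E'
from bench import r
import cv2,pickle
s=r.read_state();print(s['time'],s['ee_pos'],s['ft_force'],s['torque'],s['width'])
c=r.camera('wrist');cv2.imwrite('pics/w2.png',c['pixels']);pickle.dump(c,open('w2.pkl','wb'))
E
```

```text
time: 3.52
ee_pos: [0.5191, 0.0754, 0.1086]
eef_rot: [0.77, 0.637, -0.0, -0.0]
ft_force: [-0.1, -0.4, -0.6]
width: 0.0005
3.525 [0.51911766 0.07539262 0.1085598 ] [-0.09886938 -0.41026807 -0.56029739] [0.04357061 0.03386961 0.01003598] 0.0005136444066869395
```

View pics/w2.png

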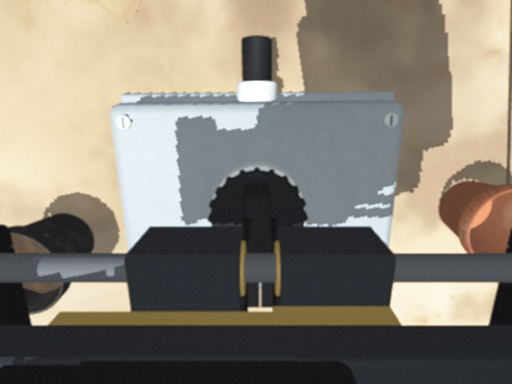

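The wrist view shows the jaws fully shut (0.5 mm) at about (260,270), in front of the knob disc at (258,210), so the 16 mm bar is not between them. I'll check from the side.

Run:
```python
from bench import r
import cv2,pickle
from h import *
c=r.camera('side');pickle.dump(c,open('s2.pkl','wb'))
for X in([.519,.0735,.108],[.5191,.0754,.0836],[.5191,.0754,.1086]):
    p=c['K']@(c['R']@X+c['t']);print(p[:2]/p[2])
cv2.imwrite('pics/s2.png',cv2.resize(c['pixels'][130:260,180:350],None,fx=4.5,fy=4.5,interpolation=cv2.INTER_CUBIC))
```

```text
[246.29946118 185.9753262 ]
[246.1097798  193.48122657]
[246.04197462 186.06505356]
```

View pics/s2.png

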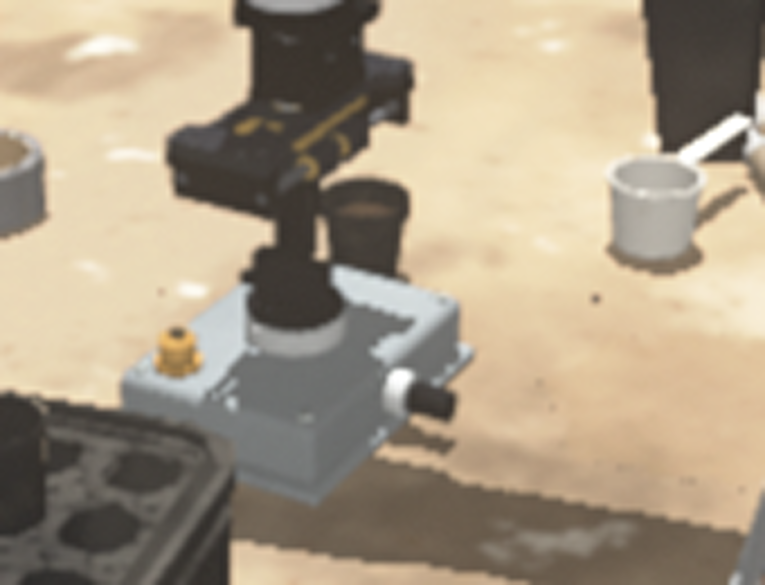

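Run:
```python
import pickle
from h import *
for f in('s2.pkl','w2.pkl'):
    c=pickle.load(open(f,'rb'));P=cloud(c);ok=(c['z_map']>0)&(np.hypot(P[...,0]-.519,P[...,1]-.0745)<.06)&(P[...,2]>.06)
    print(f)
    for z in np.arange(.066,.2,.006):
        q=P[ok&(abs(P[...,2]-z)<.003)]
        if len(q)>1:print(round(z,3),len(q),q.min(0)[:2].round(3),q.max(0)[:2].round(3))
```

```text
s2.pkl
0.066 42 [0.491 0.069] [0.551 0.111]
0.072 47 [0.491 0.059] [0.558 0.11 ]
0.078 102 [0.491 0.052] [0.566 0.112]
0.084 35 [0.492 0.065] [0.563 0.098]
0.09 35 [0.497 0.068] [0.564 0.088]
0.096 37 [0.497 0.073] [0.552 0.091]
0.102 27 [0.497 0.07 ] [0.551 0.088]
0.108 38 [0.498 0.064] [0.552 0.088]
0.114 18 [0.51  0.068] [0.532 0.093]
0.12 14 [0.51  0.074] [0.533 0.089]
0.126 14 [0.51  0.073] [0.532 0.092]
0.132 20 [0.509 0.069] [0.534 0.093]
0.138 13 [0.513 0.072] [0.532 0.096]
0.144 16 [0.509 0.067] [0.525 0.093]
0.15 15 [0.508 0.064] [0.527 0.094]
0.156 15 [0.509 0.066] [0.526 0.096]
0.162 14 [0.509 0.07 ] [0.525 0.095]
0.168 6 [0.513 0.083] [0.518 0.099]
0.18 3 [0.488 0.083] [0.52 0.11]
0.186 22 [0.482 0.057] [0.518 0.116]
0.192 39 [0.479 0.03 ] [0.515 0.13 ]
0.198 51 [0.478 0.029] [0.542 0.132]
w2.pkl
0.066 354 [0.488 0.04 ] [0.527 0.106]
0.072 173 [0.489 0.041] [0.526 0.106]
0.078 3128 [0.489 0.04 ] [0.533 0.106]
0.084 56 [0.495 0.069] [0.5   0.085]
0.09 69 [0.496 0.069] [0.5   0.084]
0.096 70 [0.495 0.069] [0.5   0.084]
0.102 111 [0.496 0.068] [0.511 0.085]
0.108 784 [0.496 0.067] [0.531 0.085]
0.114 146 [0.507 0.068] [0.512 0.086]
0.12 150 [0.507 0.068] [0.512 0.086]
0.126 154 [0.508 0.069] [0.512 0.085]
0.132 182 [0.507 0.069] [0.514 0.085]
0.138 175 [0.508 0.069] [0.516 0.084]
0.144 142 [0.508 0.071] [0.512 0.083]
0.15 36 [0.508 0.071] [0.512 0.083]
0.156 141 [0.518 0.068] [0.531 0.079]
0.162 458 [0.517 0.068] [0.53 0.08]
0.168 51 [0.512 0.069] [0.522 0.081]
0.174 31 [0.509 0.07 ] [0.517 0.082]
0.18 38 [0.508 0.07 ] [0.517 0.082]
0.186 1133 [0.477 0.049] [0.512 0.114]
0.192 2488 [0.477 0.03 ] [0.508 0.131]
0.198 6533 [0.477 0.026] [0.506 0.133]
```

The measured points settle it. The gripper body starts at z≈0.183, which puts the fingertips at about 0.112, just above the bar top at 0.108. The tool is therefore about 29 mm higher than its reported z implies. In x and y the fingers line up with the bar. I'll open, go down 27 mm and grip.

```bash
python3 -m creep '[{"x":0,"y":0,"z":0.005,"spin":0},{"x":0,"y":0,"z":0.005,"spin":0},{"x":0,"y":0,"z":0.005,"spin":0},{"x":0,"y":0,"z":0.005,"spin":0},{"x":0,"y":0,"z":0.005,"spin":0},{"x":0,"y":0,"z":0.0,"spin":0},{"x":0,"y":0,"z":-0.008,"spin":0},{"x":0,"y":0,"z":-0.016,"spin":0},{"x":0,"y":0,"z":-0.022,"spin":0},{"x":0,"y":0,"z":-0.027,"spin":0},{"x":0,"y":0,"z":-0.027,"spin":0}]' 0.05 30
python3 -m creep '[{"x":0,"y":0,"z":0,"spin":0},{"x":0,"y":0,"z":0,"spin":0},{"x":0,"y":0,"z":0,"spin":0},{"x":0,"y":0,"z":0,"spin":0},{"x":0,"y":0,"z":0,"spin":0},{"x":0,"y":0,"z":0,"spin":0}]' 0 30
```

```text
time: 5.0
ee_pos: [0.5189, 0.0753, 0.0812]
eef_rot: [0.77, 0.637, -0.0, -0.0]
ft_force: [0.1, 0.4, 0.5]
width: 0.0496
time: 5.75
ee_pos: [0.5189, 0.0742, 0.0817]
eef_rot: [0.771, 0.637, -0.001, 0.0]
ft_force: [-2.5, -4.2, 4.0]
width: 0.0159
```

Gripped at 15.9 mm. Next I pull up.

```bash
python3 -m creep '[{"x":-0.0005,"y":-0.001,"z":0.003,"spin":0},{"x":-0.0005,"y":-0.001,"z":0.006,"spin":0},{"x":-0.0005,"y":-0.001,"z":0.009,"spin":0},{"x":-0.0005,"y":-0.001,"z":0.012,"spin":0},{"x":-0.0005,"y":-0.001,"z":0.014,"spin":0},{"x":-0.0005,"y":-0.001,"z":0.014,"spin":0},{"x":-0.0005,"y":-0.001,"z":0.014,"spin":0}]'
```

```text
time: 6.62
ee_pos: [0.5187, 0.0742, 0.0959]
eef_rot: [0.771, 0.637, 0.0, 0.0]
ft_force: [-0.3, -5.3, 1.4]
width: 0.0156
```

```bash
python3 -m creep '[{"x":0,"y":0,"z":0,"spin":-5},{"x":0,"y":0,"z":0,"spin":-11},{"x":0,"y":0,"z":0,"spin":-17},{"x":0,"y":0,"z":0,"spin":-23},{"x":0,"y":0,"z":0,"spin":-29},{"x":0,"y":0,"z":0,"spin":-35},{"x":0,"y":0,"z":0,"spin":-40},{"x":0,"y":0,"z":0,"spin":-44},{"x":0,"y":0,"z":0,"spin":-44},{"x":0,"y":0,"z":0,"spin":-44}]'
python3 - <<'E'
from bench import r
import cv2,pickle
s=r.read_state();print(s['time'],s['ee_pos'],s['ft_force'],s['torque'],s['width'],s['joint_positions'])
c=r.camera('top');pickle.dump(c,open('t3.pkl','wb'))
c=r.camera('wrist');pickle.dump(c,open('w3.pkl','wb'))
cv2.imwrite('pics/w3.png',c['pixels'])
E
```

```text
time: 7.88
ee_pos: [0.5195, 0.0754, 0.0959]
eef_rot: [0.953, 0.304, 0.001, -0.0]
ft_force: [5.4, 0.8, -2.9]
width: 0.016
7.875 [0.51945073 0.07535716 0.09593425] [ 5.43833062  0.76321323 -2.92956025] [ 0.07069122 -1.33433691 -0.04947902] 0.01603831273577505 [-0.63019791  0.22896453  0.44989102  1.89652218 -0.11570883  1.0389244
  0.48506255]
```

View pics/w3.png

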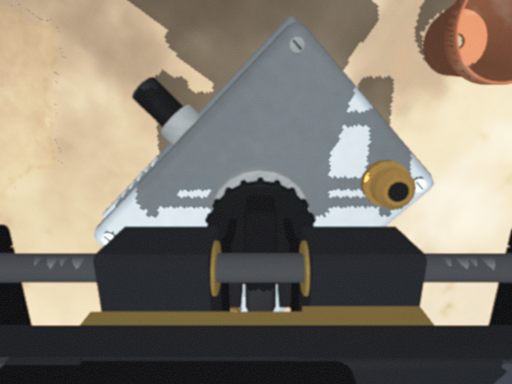

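The wrist view shows the body turned by about 44° in the image, with the knob and bar still aligned in the jaws at (262,215). The thick tail is at (388,185). I'll check the disc height for the pull.

Run:
```python
import pickle
from h import *
for f in('w2.pkl','w3.pkl'):
    c=pickle.load(open(f,'rb'));P=cloud(c);z=P[195:225,215:305,2]
    h,e=np.histogram(z,np.arange(.04,.15,.004));print(f,dict(zip(e.round(3),h)))
```

```text
w2.pkl {np.float64(0.04): np.int64(0), np.float64(0.044): np.int64(0), np.float64(0.048): np.int64(11), np.float64(0.052): np.int64(0), np.float64(0.056): np.int64(0), np.float64(0.06): np.int64(1), np.float64(0.064): np.int64(13), np.float64(0.068): np.int64(5), np.float64(0.072): np.int64(19), np.float64(0.076): np.int64(1751), np.float64(0.08): np.int64(0), np.float64(0.084): np.int64(0), np.float64(0.088): np.int64(0), np.float64(0.092): np.int64(0), np.float64(0.096): np.int64(0), np.float64(0.1): np.int64(4), np.float64(0.104): np.int64(593), np.float64(0.108): np.int64(162), np.float64(0.112): np.int64(92), np.float64(0.116): np.int64(38), np.float64(0.12): np.int64(3), np.float64(0.124): np.int64(0), np.float64(0.128): np.int64(0), np.float64(0.132): np.int64(0), np.float64(0.136): np.int64(0), np.float64(0.14): np.int64(0), np.float64(0.144): np.int64(0)}
w3.pkl {np.float64(0.04): np.int64(0), np.float64(0.044): np.int64(0), np.float64(0.048): np.int64(0), np.float64(0.052): np.int64(0), np.float64(0.056): np.int64(0), np.float64(0.06): np.int64(1), np.float64(0.064): np.int64(38), np.float64(0.068): np.int64(0), np.float64(0.072): np.int64(0), np.float64(0.076): np.int64(0), np.float64(0.08): np.int64(7), np.float64(0.084): np.int64(25), np.float64(0.088): np.int64(987), np.float64(0.092): np.int64(583), np.float64(0.096): np.int64(118), np.float64(0.1): np.int64(141), np.float64(0.104): np.int64(107), np.float64(0.108): np.int64(79), np.float64(0.112): np.int64(84), np.float64(0.116): np.int64(134), np.float64(0.12): np.int64(386), np.float64(0.124): np.int64(0), np.float64(0.128): np.int64(0), np.float64(0.132): np.int64(0), np.float64(0.136): np.int64(0), np.float64(0.14): np.int64(0), np.float64(0.144): np.int64(0)}
```

```bash
python3 -m creep '[{"x":0,"y":0,"z":-0.002,"spin":0},{"x":0,"y":0,"z":-0.004,"spin":0},{"x":0,"y":0,"z":-0.006,"spin":0},{"x":0,"y":0,"z":-0.0075,"spin":0},{"x":0,"y":0,"z":-0.0075,"spin":0},{"x":0,"y":0,"z":-0.0075,"spin":0}]'
```

```text
time: 8.72
ee_pos: [0.5194, 0.0753, 0.0887]
eef_rot: [0.953, 0.303, 0.001, -0.0]
ft_force: [4.7, 3.3, 3.1]
width: 0.0157
```

```bash
python3 -m creep '[{"x":0,"y":0,"z":-0.001,"spin":0},{"x":0,"y":0,"z":-0.001,"spin":0},{"x":0,"y":0,"z":-0.001,"spin":0}]'
```

```text
time: 9.1
ee_pos: [0.5195, 0.0753, 0.088]
eef_rot: [0.953, 0.303, 0.001, -0.0]
ft_force: [2.3, 1.8, 6.6]
width: 0.0159
```

In contact at 6.6 N. I'll sweep slowly towards and past −60°.

```bash
cat > st.sh <<'E'
python3 -c "
from bench import r
import numpy as np
s=r.read_state();q=s['eef_rot'];print('ang',np.degrees(2*np.arctan2(q[1],q[0])).round(2),'Mz',s['torque'].round(2),'z',s['ee_pos'].round(4),s['ft_force'].round(1))"
E
sh st.sh; python3 -m creep '[{"x":0,"y":0,"z":0,"spin":-1},{"x":0,"y":0,"z":0,"spin":-2},{"x":0,"y":0,"z":0,"spin":-3},{"x":0,"y":0,"z":0,"spin":-4},{"x":0,"y":0,"z":0,"spin":-5},{"x":0,"y":0,"z":0,"spin":-6},{"x":0,"y":0,"z":0,"spin":-7},{"x":0,"y":0,"z":0,"spin":-8}]'; sh st.sh
```

```text
ang 35.27 Mz [ 0.42 -0.93  0.01] z [0.5195 0.0753 0.088 ] [2.3 1.8 6.6]
time: 10.1
ee_pos: [0.5197, 0.0756, 0.088]
eef_rot: [0.972, 0.236, 0.001, -0.0]
ft_force: [4.8, 3.2, 5.8]
width: 0.0161
ang 27.27 Mz [ 0.56 -1.33  0.28] z [0.5197 0.0756 0.088 ] [4.8 3.2 5.8]
```

```bash
python3 -m creep '[{"x":0,"y":0,"z":0,"spin":-1},{"x":0,"y":0,"z":0,"spin":-2},{"x":0,"y":0,"z":0,"spin":-3},{"x":0,"y":0,"z":0,"spin":-4},{"x":0,"y":0,"z":0,"spin":-5},{"x":0,"y":0,"z":0,"spin":-6}]'; sh st.sh
```

```text
time: 10.85
ee_pos: [0.5198, 0.0755, 0.0878]
eef_rot: [0.983, 0.184, 0.002, -0.0]
ft_force: [6.6, 2.9, 1.9]
width: 0.0157
ang 21.24 Mz [ 0.6  -1.65 -0.06] z [0.5198 0.0755 0.0878] [6.6 2.9 1.9]
```

Vertical force dropped to 1.9 N, so it may be in the slot. I'll probe down 1 mm.

```bash
python3 -m creep '[{"x":0,"y":0,"z":-0.0005,"spin":0},{"x":0,"y":0,"z":-0.001,"spin":0},{"x":0,"y":0,"z":-0.001,"spin":0}]'; sh st.sh
```

```text
time: 11.22
ee_pos: [0.5198, 0.0754, 0.0868]
eef_rot: [0.983, 0.184, 0.001, -0.001]
ft_force: [6.7, 2.9, 1.7]
width: 0.0158
ang 21.26 Mz [ 0.59 -1.6  -0.15] z [0.5198 0.0754 0.0868] [6.7 2.9 1.7]
```

```bash
python3 -m creep '[{"x":0,"y":0,"z":-0.0005,"spin":0},{"x":0,"y":0,"z":-0.001,"spin":0},{"x":0,"y":0,"z":-0.001,"spin":0}]'; sh st.sh
```

```text
time: 11.6
ee_pos: [0.5198, 0.0754, 0.0858]
eef_rot: [0.983, 0.184, 0.002, -0.001]
ft_force: [7.0, 2.2, 2.5]
width: 0.0156
ang 21.25 Mz [ 0.69 -1.65 -0.2 ] z [0.5198 0.0754 0.0858] [7.  2.2 2.5]
```

Still no ring resistance, so it is in the slot. I'll press it home gradually.

```bash
python3 -m creep '[{"x":0,"y":0,"z":-0.0005,"spin":0},{"x":0,"y":0,"z":-0.001,"spin":0},{"x":0,"y":0,"z":-0.0015,"spin":0},{"x":0,"y":0,"z":-0.0015,"spin":0}]'; sh st.sh; python3 -m creep '[{"x":0,"y":0,"z":-0.001,"spin":0},{"x":0,"y":0,"z":-0.002,"spin":0},{"x":0,"y":0,"z":-0.003,"spin":0},{"x":0,"y":0,"z":-0.0035,"spin":0},{"x":0,"y":0,"z":-0.0035,"spin":0}]'; sh st.sh
python3 - <<'E'
from bench import r
import pickle
from h import *
c=r.camera('wrist');P=cloud(c);z=P[195:225,215:305,2];print('disc z',np.median(z[(z>.07)&(z<.097)]))
E
```

```text
time: 12.1
ee_pos: [0.5198, 0.0754, 0.0842]
eef_rot: [0.983, 0.184, 0.001, -0.001]
ft_force: [6.2, 3.0, 3.1]
width: 0.0158
ang 21.25 Mz [ 0.7  -1.6  -0.17] z [0.5198 0.0754 0.0842] [6.2 3.  3.1]
time: 12.72
ee_pos: [0.52, 0.0754, 0.0816]
eef_rot: [0.983, 0.184, 0.002, -0.001]
ft_force: [2.8, 1.4, 12.0]
width: 0.0159
ang 21.25 Mz [ 0.49 -0.75 -0.17] z [0.52   0.0754 0.0816] [ 2.8  1.4 12. ]
disc z 0.07774657229740656
```

The knob is home: reported z 0.0816, with a 12 N firm stop and the disc at 77.7 mm. I'll release and rise.

```bash
python3 -m creep '[{"x":0,"y":0,"z":0,"spin":0},{"x":0,"y":0,"z":0,"spin":0},{"x":0,"y":0,"z":0,"spin":0},{"x":0,"y":0,"z":0,"spin":0},{"x":0,"y":0,"z":0.01,"spin":0},{"x":0,"y":0,"z":0.03,"spin":0},{"x":0,"y":0,"z":0.06,"spin":0},{"x":0,"y":0,"z":0.1,"spin":0},{"x":0,"y":0,"z":0.14,"spin":0},{"x":0,"y":0,"z":0.17,"spin":0},{"x":0,"y":0,"z":0.17,"spin":0},{"x":0,"y":0,"z":0.17,"spin":0}]' 0.05
python3 - <<'E'
from bench import r
import cv2
from h import *
c=r.camera('wrist');cv2.imwrite('pics/w5.png',c['pixels']);P=cloud(c)
near=np.hypot(P[...,0]-.519,P[...,1]-.0745)<.045
b=near&(abs(P[...,2]-.108)<.012);q=P[b];print('bar z',np.median(q[:,2]))
rc=cv2.minAreaRect((q[:,:2]*1000).astype(np.float32));print(rc)
d=P[near&(abs(P[...,2]-.078)<.009)&(np.hypot(P[...,0]-.519,P[...,1]-.0745)<.03)];print('disc z',np.median(d[:,2]))
s=r.read_state();print(s['time'],s['ft_force'],s['ee_pos'],s['width'])
E
```

```text
time: 14.28
ee_pos: [0.5183, 0.0743, 0.2498]
eef_rot: [0.983, 0.184, -0.0, -0.0]
ft_force: [-0.0, 1.1, -1.0]
width: 0.05
bar z 0.10724156970918658
((522.6970825195312, 71.33999633789062), (15.959430694580078, 55.757972717285156), 20.90306282043457)
disc z 0.07755646700004389
14.325 [-0.42472028 -0.18591953  0.12554838] [0.51816334 0.07426635 0.2493991 ] 0.05003455790637411
```

View pics/w5.png

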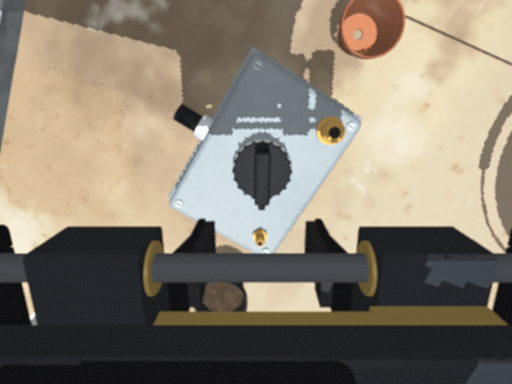

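The picture shows the pointer nose at (262,205) facing the thin tail at (260,236). The bar top is at 107 mm and the disc at 78 mm, so the knob is home, and the gripper is clear. I'll hand in the job.

```bash
python3 -c "
from bench import r
r.close_job()"
```

```text
the job is handed in; nothing more can be done
```

The selector is switched to the thin outlet, the right-hand tail. I pulled the knob up about 14 mm and turned it to about −44°. Then I felt along the ring with about 6 N until the lug dropped in at about −58°, pressed it home (12 N at the stop), let go and rose clear. The job was handed in at about 14.3 s.

- **Last checks:** the pointer is about −59° from the selector's x axis and faces the thin tail. The bar top is at 107 mm and the disc at 78 mm, both matching home. The gripper is open, about 17 cm above the grip height, with near-zero force on it. I never went near the pots or the scoop; I did not re-measure them.
- **What disagreed:** my first grasp closed on air (0.5 mm opening). The camera points showed the tool about 29 mm higher than its reported z, so I went down 27 mm more and the second grasp held at 15.9 mm. Also, one settling move was refused because its rows were missing keys; it moved nothing.

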